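Take the frying pan's temperature with the infrared thermometer

TASK

Draw the pistol-shaped infrared thermometer up out of its holster and take the temperature of the frying pan standing on the hob: tip it about half-way between straight down and level, so that steam does not fog the lens, with its nose looking at the middle of the pan's floor from 10 to 20 cm away. It measures by itself while it is held still, so finish with it in the gripper, raised, steady and on target; do not put it down or let go. Do not touch the pan with the thermometer, and leave the pan and the other things on the worktop where they are.

Things in the scene. Friction and masses are not known exactly. Their poses are not given: they have to be found in the camera images.
- thermometer: Pistol infrared thermometer, grey with black handle, 0.16-0.25 kg, standing nose down in the holster. Origin: the lens, centre of the nose face. Own z runs from lens back along the barrel (up at the start): it looks along its -z. Barrel 140 long: front 64 are 42 (x) by 40 (y), the rest 50 by 44. Handle on the -x side: see thermometer_grip. Trigger below it, z 69-91. Balance point x -15, z 85
- thermometer_grip (a point): Grip point in the handle, at x -64, y 0, z 120 mm in the thermometer's frame (same axes). The handle is a bar 32 thick (y, flat sides to pinch) and 36 deep; its centre line starts in the barrel at x -20, z 108 and runs 100 towards -x, rising 15 degrees towards +z
- holster: Fixed grey holster: base 112 x 96 x 14 high with an upright rectangular socket, inside 46 (x) x 44 (y), top edge 72 above the worktop. The thermometer's nose stands on the socket's floor, 14 above the worktop, 58 deep, 2 mm play all round, no catch; its handle is out to the holster's -x side, same yaw. Origin: centre of the underside; z up
- pan: Loose frying pan on the hob, dark steel, rim 204 across and 45 high, 0.85 kg, black handle along its own +x that reaches 275 from the centre and rises to 72 above the pan's underside. Origin: centre of its underside; z up
- pan_mid (a point): Middle of the frying pan's floor (flat, about 140 across), on its upper side, 6 above the pan's underside: the place to look at
- hob: Fixed portable induction hob, 340 (x) x 280 (y) x 56 high, black glass top, flush controls on its -x side. Origin: centre of the underside
- canister: Bystander: white stoneware canister with wooden lid, 92 across, 117 high; stands on the side of the hob where the holster is not. Origin: underside
- tumbler: Bystander: green glass tumbler, 72 across, 78 high. Origin: underside
- milk_pan: Bystander: small bright steel milk pan, 132 across, 75 high, handle along its +x reaching 206 from the centre, on a cork trivet 8 thick; not the pan to measure. Origin: underside
- spatula: Bystander: wooden spatula 270 long, lying flat along its x
- small_bowl: Bystander: small ceramic bowl, 110 across, 45 high. Origin: underside
There are look-alikes about, which are no part of the job. What is shaped like the thermometer but purple is not meant. Leave any red look-alike of the holster alone.

How it is judged:
By the outcome, as a careful person would: the job done as asked, in the order asked, and still so for the second after the job is handed in, while the arm keeps its last pose, push and grip.
It also fails if it takes over 38 s, if anything falls off the work surface, if the arm or the gripper's body presses on something with over 40 N, if the wrist force passes 120 N, or if a joint passes its speed limit or range.

ROBOT

A 7-joint arm with a two-finger parallel gripper is mounted at the origin on the work surface. World frame = base frame: x ahead of the robot, y to its left, z up, the work surface at z = 0. Lengths are in m, angles in rad, forces in N, time in s.
With the tool pointing down it reaches from about 0.4 to 0.85 m from the base axis. Payload 6.9 kg.
Tool frame: the origin (TCP) lies on the centre line of the jaws, within the pads' length; the fingertips stand 19 mm ahead of it and the grasp point (between the pads) is the TCP (manip.finger_overhang is the distance from the TCP to the fingertips, in m); z points along the fingers, y is the direction in which the jaws open and shut (so a half turn about z gives the same grasp; the last joint's range is limited). The gripper opens to 85 mm and grips with 20 to 120 N. Pads are 22 mm wide; open, the fingers measure 114 mm over their backs; the gripper's body (76 mm by 85 mm) begins 54 mm behind the grasp point. The pads swing forward as they close: fully open they stand 13 mm farther back than shut.
Start: joints at [1.429, 0.507, -0.238, 1.5, 0.126, 1.149, -0.155], TCP at [0.153, -0.606, 0.25] pointing down, gripper open.
Joint ranges: [-3.08, 3.08], [-0.24, 2.05], [-1.43, 1.35], [0, 2.5], [-1.52, 4.66], [0.17, 1.96], [-2.89, 2.89]. Speed limits (rad/s): [2.39, 2.39, 3.14, 3.14, 3.14, 3.14, 3.14].

INTERFACE

Orientations are given as [roll, pitch, yaw] about the fixed x, y, z axes, in that order (R = Rz(yaw) Ry(pitch) Rx(roll)).
In Python, from station import manip gives the robot as it stands.
- The arm moves only by the tool step_arm, never from a script. Its argument "commands" is a list of rows, each a list of 3 entries, a list of its own where there are three numbers: the turn, a rotation vector about the tool's x, y, z in degrees, then the shift along the tool's x, y, z in m, then the opening, from 0 (shut) to 1 (fully open). A call has 1 to 5 rows; each row shifts and turns the pose as measured when the row begins, along the tool's axes as they then stand; what a row does not reach is not made up. A row lasts 1/8 s, in which the tool goes at most 62.5 mm and 10.7 degrees, less where a joint would pass 70% of its speed; a pose out of reach is approached as far as the arm can. A call is refused whole if a number of a shift passes 0.0625 or a number of a turn 10.7, either way. A call with a gripper value outside its range is refused whole. The fingers move at their own pace and stop on an object; "grip_force" is the grip in N (left out, the last holds). Time passes only in rows, so rows that do not move let the fingers close. It gives the time, the measured TCP pose, the force and the opening at its end, in the units of the state.
- manip.get_state(): the state, without advancing time (a new reading comes with each control period).
- manip.read_camera(name): name is "scene" or "side" or "wrist"; returns a dict with "frame" (384x512x3 uint8, blue, green, red), "z_map" (384x512 float32, m along the optical axis (not along the pixel's ray), 0 where there is no reading), "fx", "fy", "cx", "cy" (pixels), "k1" (the pictures are not rectified: a ray, as slopes to the right and down, at radius r is drawn at 1 + k1 r^2 times it, then the intrinsics apply), "R" (3x3) and "t" (3): a world point X has camera coordinates R X + t. Camera axes: x right, y down, z forward; pixel columns grow to the right and rows downward; lengths in m; the calibration is good to about 2 mm. A picture is of the moment at which its call begins.
- manip.sign_off(): hands the job in, once; it reports no verdict.
The state is a dict: "clock": time; "q": joint angles; "dq": joint speeds; "joint_efforts": joint torques, N m; "tool_pos": TCP position; "tool_rot": TCP orientation; "ft_force": force on the tool from outside, world axes, zero at the start; "wrist_torque": the same for the moment, N m; "gripper_width": finger opening in m.
Only numpy, scipy, OpenCV 4.12 (cv2) and the standard library are available. Lean on these libraries where they do the work, as an engineer would, in place of code of your own. Each camera call takes 0.05 s, during which the arm holds its last target.

## Working session

There is one attempt and no reset: what is moved stays moved. The work goes in short steps, Python scripts to look and compute and a tool call to move; the robot and the scene stay as the last step left them, time stands still between calls to the robot, and variables do not carry over. Pictures are saved under pics/ and viewed, and the job is handed in when it is done.

Besides the shell and the picture viewer there is one more tool, called after ">>>" by a JSON object that holds its "op" and its "data", one argument or row to a line. step_arm: Moves the arm, as the interface text tells. Its arguments: {"type":"object","properties":{"commands":{"type":"array","items":{"type":"array"}},"grip_force":{"type":"number"}},"required":["commands"]}

```bash
ls; mkdir -p pics
cat > h.py <<'E'
import numpy as np, cv2, pickle
from station import manip
def grab(n):
    c=manip.read_camera(n); pickle.dump(c,open(f'pics/{n}.pkl','wb')); return c
def load(n): return pickle.load(open(f'pics/{n}.pkl','rb'))
def pts(c):
    h,w=c['z_map'].shape
    K=np.array([[c['fx'],0,c['cx']],[0,c['fy'],c['cy']],[0,0,1]])
    u,v=np.meshgrid(np.arange(w,dtype=float),np.arange(h,dtype=float))
    p=cv2.undistortPoints(np.stack([u,v],-1).reshape(-1,1,2),K,np.array([c['k1'],0,0,0,0])).reshape(h,w,2)
    z=c['z_map'].astype(float)
    P=np.dstack([p[...,0]*z,p[...,1]*z,z])
    W=(P-np.array(c['t']).ravel())@np.array(c['R'])
    W[z<=0]=np.nan
    return W
E
python3 - <<'E'
from h import *
s=manip.get_state(); print({k:np.round(v,3) for k,v in s.items()})
for n in ['scene','side','wrist']:
    c=grab(n); cv2.imwrite(f'pics/{n}0.png',c['frame']); print(n,np.round(-np.array(c['R']).T@np.array(c['t']).ravel(),3),c['fx'],c['k1'])
E
```

```text
pics
{'clock': np.float64(0.0), 'q': array([ 1.43 ,  0.508, -0.238,  1.501,  0.126,  1.149, -0.155]), 'dq': array([ 0.002,  0.001,  0.002,  0.   ,  0.001, -0.001, -0.001]), 'joint_efforts': array([ 1.0000e-03, -6.2059e+01, -2.1860e+00, -2.4966e+01,  1.3000e-02,
        1.2000e-02, -0.0000e+00]), 'tool_pos': array([ 0.152, -0.606,  0.249]), 'tool_rot': array([-3.14 ,  0.   ,  0.247]), 'ft_force': array([-0.259, -0.904, -0.954]), 'wrist_torque': array([-0.013,  0.056, -0.03 ]), 'gripper_width': np.float64(0.085)}
scene [0.929 0.507 0.932] 389.71051190186677 -0.11846724475194513
side [0.118 0.682 0.916] 400.6828849057695 -0.0453887253536713
wrist [ 0.217 -0.589  0.374] 325.24722000289023 -0.04915074756211421
```

View pics/scene0.png

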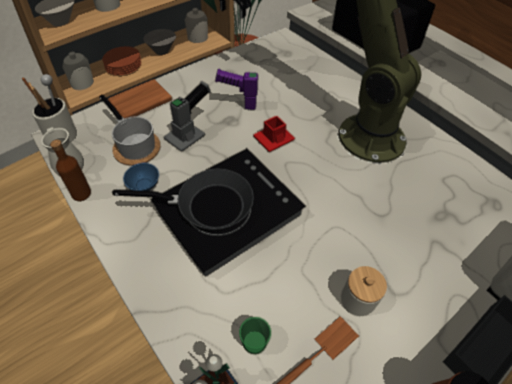

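View pics/side0.png

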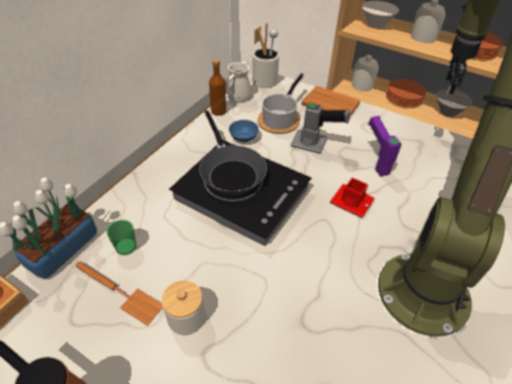

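View pics/wrist0.png

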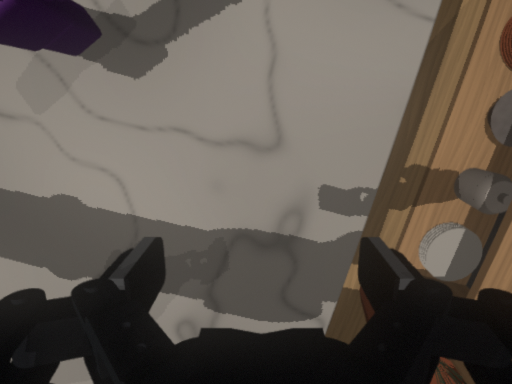

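Two things are thermometer-shaped in the scene view. One is grey with a black handle in the grey holster at about (185,118), and the other is purple at about (245,88). The grey one fits the description. The red socket at (273,132) is the look-alike holster. I'll confirm in an enlarged crop and measure.

Run:
```python
from h import *
a=load('scene')['frame'][60:170,140:300]; b=load('side')['frame'][80:215,270:430]
a=cv2.resize(a,None,fx=2.5,fy=2.5,interpolation=cv2.INTER_CUBIC);b=cv2.resize(b,None,fx=2.5,fy=2.5,interpolation=cv2.INTER_CUBIC)
H=max(a.shape[0],b.shape[0]); im=np.zeros((H,800,3),np.uint8); im[:a.shape[0],:400]=a; im[:b.shape[0],400:]=b
cv2.imwrite('pics/crop1.png',im)
for n,px in [('scene',[(185,118),(180,102),(197,95),(207,87),(170,135),(245,88),(215,205),(245,160),(305,205),(205,272),(155,192),(133,130),(140,178),(120,192)]),
             ('side',[(313,115),(312,107),(330,117),(343,115),(310,140),(235,175),(237,147),(310,185),(265,240),(175,190)])]:
    W=pts(load(n))
    for u,v in px: print(n,u,v,np.round(W[v,u],3))
```

```text
scene 185 118 [ 0.513 -0.369  0.097]
scene 180 102 [ 0.515 -0.382  0.155]
scene 197 95 [ 0.451 -0.385  0.15 ]
scene 207 87 [ 0.409 -0.39   0.159]
scene 170 135 [ 0.556 -0.414  0.013]
scene 245 88 [ 0.267 -0.375  0.1  ]
scene 215 205 [ 0.616 -0.049  0.06 ]
scene 245 160 [ 0.448 -0.135  0.058]
scene 305 205 [0.415 0.099 0.056]
scene 205 272 [0.745 0.093 0.036]
scene 155 192 [ 0.741 -0.139  0.123]
scene 133 130 [ 0.652 -0.494  0.031]
scene 140 178 [ 0.726 -0.305  0.012]
scene 120 192 [ 0.817 -0.193  0.127]
side 313 115 [ 0.509 -0.37   0.133]
side 312 107 [ 0.52  -0.379  0.155]
side 330 117 [ 0.454 -0.385  0.137]
side 343 115 [ 0.414 -0.39   0.157]
side 310 140 [ 0.503 -0.363  0.033]
side 235 175 [ 0.612 -0.051  0.061]
side 237 147 [ 0.657 -0.132  0.095]
side 310 185 [ 0.419 -0.196 -0.002]
side 265 240 [0.42  0.095 0.034]
side 175 190 [0.731 0.093 0.055]
```

View pics/crop1.png

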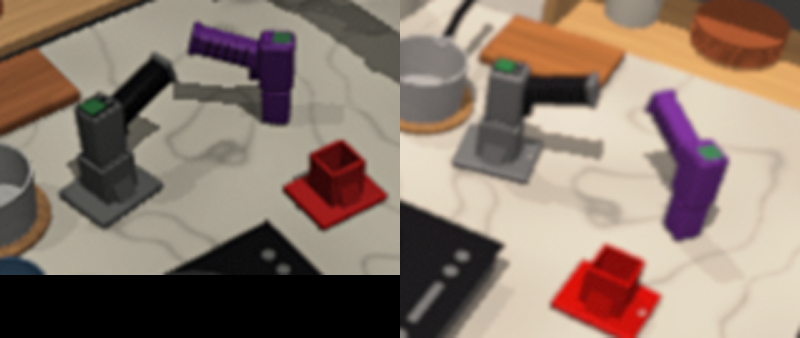

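The crop confirms it: the grey thermometer is in the grey holster, the purple one stands free, and the red holster is empty. Next I'll fit the poses.

Run:
```python
from h import *
print([a for a in dir(manip) if not a.startswith('_')])
Ws=[]; Cs=[]
for n in ['scene','side']:
    c=load(n); W=pts(c); Ws.append(W.reshape(-1,3)); Cs.append(c['frame'].reshape(-1,3))
W=np.vstack(Ws); C=np.vstack(Cs).astype(int)
src=np.r_[np.zeros(len(Ws[0])),np.ones(len(Ws[1]))]
ok=np.isfinite(W).all(1); W=W[ok];C=C[ok];src=src[ok]
np.savez('pics/pc.npz',W=W,C=C,src=src)
# thermometer region
def box(lo,hi): return ((W>lo)&(W<hi)).all(1)
m=box([.36,-.45,.085],[.58,-.32,.2])
for s in (0,1):
    P=W[m&(src==s)]; print('therm',s,len(P),P.min(0).round(3),P.max(0).round(3))
    # barrel top
    T=P[(P[:,2]>.148)&(P[:,0]>.475)]; print(' top',len(T),T.mean(0).round(4),np.round(cv2.minAreaRect(T[:,:2].astype(np.float32)*1000),1) if 0 else cv2.minAreaRect((T[:,:2]*1000).astype(np.float32)))
    Hn=P[P[:,0]<.475]; 
    xs=np.linspace(.39,.475,7)
    for a,b in zip(xs[:-1],xs[1:]):
        q=Hn[(Hn[:,0]>=a)&(Hn[:,0]<b)]
        if len(q): print('  x%.3f n%d y %.3f..%.3f z %.3f..%.3f'%((a+b)/2,len(q),q[:,1].min(),q[:,1].max(),q[:,2].min(),q[:,2].max()))
# holster base top
m=box([.4,-.47,.008],[.62,-.28,.02]); P=W[m]; print('base',len(P),cv2.minAreaRect((P[:,:2]*1000).astype(np.float32)))
# hob top
m=box([.35,-.3,.050],[.85,.2,.062]); P=W[m]; print('hob',len(P),cv2.minAreaRect((P[:,:2]*1000).astype(np.float32)),np.median(P[:,2]))
# pan rim
m=box([.48,-.2,.085],[.74,.1,.112])
for s in (0,1):
    P=W[m&(src==s)]; print('rim',len(P),P.min(0).round(3),P.max(0).round(3), cv2.minEnclosingCircle((P[:,:2]*1000).astype(np.float32)))
m=box([.5,-.2,.05],[.74,.1,.075]);
```

```text
['Unreachable', 'finger_overhang', 'get_state', 'read_camera', 'sign_off']
therm 0 796 [ 0.395 -0.422  0.085] [ 0.545 -0.361  0.171]
 top 151 [ 0.5181 -0.384   0.1546] ((507.6370544433594, -388.8605041503906), (68.15646362304688, 43.15538024902344), 12.617734909057617)
  x0.397 n11 y -0.398..-0.392 z 0.129..0.162
  x0.411 n57 y -0.422..-0.390 z 0.132..0.171
  x0.425 n59 y -0.419..-0.385 z 0.125..0.164
  x0.440 n57 y -0.414..-0.383 z 0.120..0.161
  x0.454 n61 y -0.418..-0.380 z 0.118..0.158
  x0.468 n60 y -0.412..-0.380 z 0.115..0.153
therm 1 734 [ 0.393 -0.424  0.085] [ 0.541 -0.359  0.168]
 top 116 [ 0.5146 -0.3828  0.1533] ((515.3485107421875, -385.1943359375), (47.537532806396484, 43.82928466796875), 9.943887710571289)
  x0.397 n39 y -0.424..-0.388 z 0.130..0.168
  x0.411 n56 y -0.422..-0.387 z 0.129..0.167
  x0.425 n53 y -0.411..-0.385 z 0.129..0.163
  x0.440 n53 y -0.410..-0.382 z 0.124..0.159
  x0.454 n54 y -0.407..-0.380 z 0.119..0.155
  x0.468 n53 y -0.405..-0.374 z 0.116..0.154
base 769 ((537.096435546875, -398.4972229003906), (141.0095977783203, 165.46389770507812), 89.26866912841797)
hob 12186 ((581.6357421875, -39.7012939453125), (285.8647766113281, 344.2508850097656), 89.02169036865234) 0.0563739091337007
rim 1104 [ 0.513 -0.147  0.085] [0.739 0.057 0.112] ((633.5347900390625, -64.39395904541016), 127.85778045654297)
rim 757 [ 0.514 -0.146  0.085] [0.739 0.057 0.112] ((636.040771484375, -61.54036331176758), 127.83895874023438)
```

```bash
cat > fit.py <<'E'
from h import *
from scipy.optimize import least_squares
d=np.load('pics/pc.npz'); W=d['W'];C=d['C'];src=d['src']
def box(lo,hi): return ((W>lo)&(W<hi)).all(1)
def sdb(p,c,h):
    q=np.abs(p-c)-h; return np.linalg.norm(np.maximum(q,0),axis=1)+np.minimum(q.max(1),0)
def sdf(p):
    a=sdb(p,[0,0,.032],[.021,.02,.032]); b=sdb(p,[0,0,.102],[.025,.022,.038])
    t=np.radians(15); u=np.array([-np.cos(t),0,np.sin(t)]); v=np.array([np.sin(t),0,np.cos(t)])
    r=p-np.array([-.02,0,.108]); q=np.c_[r@u,r[:,1],r@v]
    return np.minimum(np.minimum(a,b),sdb(q,[.05,0,0],[.05,.016,.018]))
if __name__=='__main__':
    m=box([.36,-.45,.09],[.58,-.32,.2])
    for s in ([0],[1],[0,1]):
        P=W[m&np.isin(src,s)]
        def f(x):
            c,sn=np.cos(x[2]),np.sin(x[2]); r=P-np.array([x[0],x[1],.014+x[3]])
            return sdf(np.c_[r[:,0]*c+r[:,1]*sn,-r[:,0]*sn+r[:,1]*c,r[:,2]])
        S=least_squares(f,[.515,-.382,.17,0],loss='soft_l1',f_scale=.003)
        x=S.x; g=np.array([x[0]-.064*np.cos(x[2]),x[1]-.064*np.sin(x[2]),.134+x[3]])
        print(s,x.round(4),np.degrees(x[2]).round(2),'grip',g.round(4),'med',np.median(np.abs(f(x))).round(4))
    m=box([.48,-.2,.085],[.74,.1,.104])
    for s in (0,1):
        P=W[m&(src==s)]; 
        S=least_squares(lambda x:np.hypot(P[:,0]-x[0],P[:,1]-x[1])-x[2],[.62,-.05,.1],loss='soft_l1',f_scale=.002); print('rim',S.x.round(4))
    fl=box([.45,-.2,.045],[.8,.1,.08]); P=W[fl]; r=np.hypot(P[:,0]-.615,P[:,1]+.045); print('floor z',np.median(P[r<.05][:,2]).round(4))
E
python3 fit.py
```

```text
[0] [ 0.5165 -0.3899  0.1758  0.0017] 10.07 grip [ 0.4535 -0.4011  0.1357] med 0.0012
[1] [ 5.148e-01 -3.891e-01  1.828e-01  2.000e-04] 10.47 grip [ 0.4519 -0.4007  0.1342] med 0.0015
[0, 1] [ 0.516  -0.3895  0.1786  0.001 ] 10.23 grip [ 0.453  -0.4008  0.135 ] med 0.0014
rim [ 0.6168 -0.0441  0.0965]
rim [ 0.6144 -0.0431  0.0964]
floor z 0.0629
```

```bash
cat > go.py <<'E'
from h import *
from scipy.spatial.transform import Rotation as Ro
import sys
def plan(p,R):
    s=manip.get_state(); R0=Ro.from_euler('xyz',s['tool_rot']); 
    d=R0.inv().apply(np.array(p)-s['tool_pos']); w=np.degrees((R0.inv()*R).as_rotvec())
    print('clock %.2f'%s['clock'],'pos',s['tool_pos'].round(4),'rot',np.round(s['tool_rot'],3),'w',round(float(s['gripper_width']),4),'F',s['ft_force'].round(1),'q',s['q'].round(2))
    print('d tool',d.round(4),'turn',w.round(2),'norm',np.linalg.norm(d).round(4),np.linalg.norm(w).round(1))
    return d,w
E
python3 - <<'E'
from go import *
plan([.453,-.401,.23],Ro.from_euler('xyz',[np.pi,0,.1786]))
E
```

```text
clock 0.15 pos [ 0.1525 -0.6057  0.2496] rot [-3.14   0.     0.247] w 0.085 F [ 0.7 -0.1 -0.3] q [ 1.43  0.51 -0.24  1.5   0.13  1.15 -0.15]
d tool [ 0.3414 -0.1251  0.0198] turn [-0.08  0.    3.91] norm 0.3641 3.9
```

>>> {"op": "step_arm", "data": {
  "commands": [
    [[0, 0, 0], [0.048, -0.0175, 0], 1],
    [[0, 0, 0], [0.048, -0.0175, 0], 1],
    [[0, 0, 0], [0.048, -0.0175, 0], 1],
    [[0, 0, 0], [0.048, -0.0175, 0], 1],
    [[0, 0, 3.9], [0.048, -0.0175, 0], 1]
  ]
}}

```text
clock: 0.78
tool_pos: [0.3644, -0.462, 0.2472]
tool_rot: [-3.138, 0.003, 0.166]
ft_force: [-0.1, -0.6, 0.2]
gripper_width: 0.0855
```

Run:
```python
from go import *
plan([.453,-.401,.23],Ro.from_euler('xyz',[np.pi,0,.1786]))
```

```text
clock 0.78 pos [ 0.3644 -0.462   0.2472] rot [-3.138e+00  3.000e-03  1.660e-01] w 0.0855 F [-0.1 -0.6  0.2] q [ 1.02  0.46 -0.25  1.6   0.13  1.1  -0.67]
d tool [ 0.0976 -0.0454  0.017 ] turn [-0.19  0.2  -0.69] norm 0.1089 0.7
```

>>> {"op": "step_arm", "data": {
  "commands": [
    [[-0.2, 0.2, -0.6], [0.045, -0.02, 0.0], 1],
    [[0, 0, 0], [0.04, -0.02, 0], 1],
    [[0, 0, 0], [0.012, -0.005, 0], 1],
    [[0, 0, 0], [0, 0, 0], 1]
  ]
}}

```text
clock: 1.27
tool_pos: [0.4581, -0.395, 0.246]
tool_rot: [-3.139, -0.001, 0.184]
ft_force: [-0.0, -1.0, -0.3]
gripper_width: 0.0854
```

Run:
```python
from go import *
c=grab('wrist'); cv2.imwrite('pics/wrist1.png',c['frame'])
plan([.453,-.401,.23],Ro.from_euler('xyz',[np.pi,0,.1786]))
W=pts(c).reshape(-1,3); W=W[np.isfinite(W).all(1)]
from fit import sdf
from scipy.optimize import least_squares
P=W[((W>[.36,-.46,.09])&(W<[.58,-.32,.2])).all(1)]
def f(x):
    cc,sn=np.cos(x[2]),np.sin(x[2]); r=P-np.array([x[0],x[1],.014+x[3]])
    return sdf(np.c_[r[:,0]*cc+r[:,1]*sn,-r[:,0]*sn+r[:,1]*cc,r[:,2]])
S=least_squares(f,[.516,-.389,.178,0],loss='soft_l1',f_scale=.003);x=S.x
print(len(P),x.round(4),'grip',x[0]-.064*np.cos(x[2]),x[1]-.064*np.sin(x[2]),np.median(np.abs(f(x))))
```

```text
clock 1.32 pos [ 0.4575 -0.3954  0.2461] rot [-3.139 -0.     0.183] w 0.0853 F [ 0.1  1.2 -0.1] q [ 0.84  0.48 -0.27  1.56  0.14  1.12 -0.85]
d tool [-0.0054  0.0047  0.016 ] turn [-0.12 -0.02  0.23] norm 0.0176 0.3
10715 [ 0.5166 -0.3888  0.1799  0.0012] grip 0.4536009954901074 -0.4002146826435768 0.0008374974549864092
```

View pics/wrist1.png

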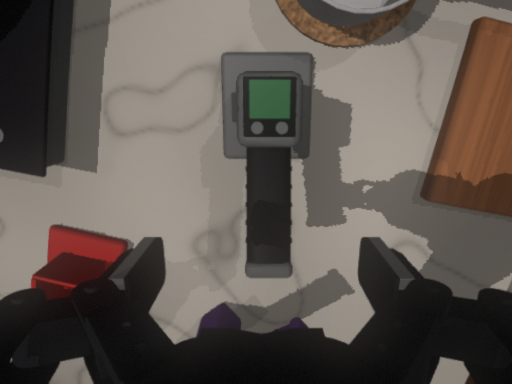

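The wrist view shows the thermometer at (268,100) and its handle running down to (268,270), centred between the jaws. The wrist fit agrees with the earlier fits within 1 mm, so I'm descending.

>>> {"op": "step_arm", "data": {
  "commands": [
    [[-0.1, 0, 0.2], [-0.0045, 0.0042, 0.03], 1],
    [[0, 0, 0], [0, 0, 0.03], 1],
    [[0, 0, 0], [0, 0, 0.025], 1],
    [[0, 0, 0], [0, 0, 0], 1]
  ]
}}

```text
clock: 1.82
tool_pos: [0.4467, -0.4078, 0.1594]
tool_rot: [3.138, 0.003, 0.167]
ft_force: [0.4, 1.7, 0.9]
gripper_width: 0.0853
```

Run:
```python
from go import *
plan([.4535,-.4003,.134],Ro.from_euler('xyz',[np.pi,0,.180]))
```

```text
clock 1.82 pos [ 0.4467 -0.4078  0.1594] rot [3.138e+00 3.000e-03 1.670e-01] w 0.0853 F [0.4 1.7 0.9] q [ 0.85  0.56 -0.25  1.68  0.17  0.92 -0.87]
d tool [ 0.008  -0.0063  0.0253] turn [ 0.18  0.18 -0.72] norm 0.0273 0.8
```

>>> {"op": "step_arm", "data": {
  "commands": [
    [[0.2, 0.2, -0.7], [0.008, -0.006, 0.012], 1],
    [[0, 0, 0], [0, 0, 0.01], 1],
    [[0, 0, 0], [0, 0, 0], 1]
  ]
}}

```text
clock: 2.2
tool_pos: [0.4535, -0.4023, 0.1382]
tool_rot: [3.139, -0.002, 0.178]
ft_force: [-0.5, 0.2, -0.2]
gripper_width: 0.0853
```

Run:
```python
from go import *
plan([.4535,-.4003,.134],Ro.from_euler('xyz',[np.pi,0,.180]))
```

```text
clock 2.20 pos [ 0.4535 -0.4023  0.1382] rot [ 3.139e+00 -2.000e-03  1.780e-01] w 0.0853 F [-0.5  0.2 -0.2] q [ 0.84  0.59 -0.25  1.7   0.18  0.87 -0.88]
d tool [ 0.0003 -0.0019  0.0042] turn [ 0.13 -0.12 -0.12] norm 0.0046 0.2
```

>>> {"op": "step_arm", "data": {
  "commands": [
    [[0.1, -0.1, -0.1], [0, -0.002, 0.004], 1],
    [[0, 0, 0], [0, 0, 0], 0.5],
    [[0, 0, 0], [0, 0, 0], 0.3],
    [[0, 0, 0], [0, 0, 0], 0.1],
    [[0, 0, 0], [0, 0, 0], 0]
  ],
  "grip_force": 80
}}

```text
clock: 2.82
tool_pos: [0.4537, -0.4006, 0.1353]
tool_rot: [3.139, -0.001, 0.18]
ft_force: [-1.0, -0.2, 0.2]
gripper_width: 0.0313
```

Run:
```python
from go import *
plan([.4535,-.4003,.134],Ro.from_euler('xyz',[np.pi,0,.180]))
```

```text
clock 2.83 pos [ 0.4537 -0.4006  0.1353] rot [ 3.139e+00 -1.000e-03  1.800e-01] w 0.0313 F [-1.  -0.2  0.2] q [ 0.84  0.59 -0.25  1.71  0.18  0.87 -0.88]
d tool [-0.0002 -0.0003  0.0013] turn [ 0.13 -0.07  0.01] norm 0.0013 0.2
```

>>> {"op": "step_arm", "data": {
  "commands": [
    [[0, 0, 0], [0, 0, 0], 0],
    [[0, 0, 0], [0, 0, -0.008], 0],
    [[0, 0, 0], [0, 0, -0.012], 0],
    [[0, 0, 0], [0, 0, 0], 0]
  ],
  "grip_force": 100
}}

```text
clock: 3.32
tool_pos: [0.4536, -0.4003, 0.1565]
tool_rot: [3.14, -0.001, 0.18]
ft_force: [-0.7, 0.5, -0.3]
gripper_width: 0.0308
```

Run:
```python
from go import *
plan([.4537,-.4006,.22],Ro.from_euler('xyz',[np.pi,0,.180]))
```

```text
clock 3.33 pos [ 0.4536 -0.4003  0.1565] rot [ 3.14e+00 -1.00e-03  1.80e-01] w 0.0308 F [-0.7  0.5 -0.3] q [ 0.84  0.56 -0.25  1.69  0.17  0.91 -0.87]
d tool [ 0.0001  0.0004 -0.0635] turn [ 0.1  -0.05  0.01] norm 0.0635 0.1
```

>>> {"op": "step_arm", "data": {
  "commands": [
    [[0, 0, 0], [0, 0, -0.015], 0],
    [[0, 0, 0], [0, 0, -0.015], 0],
    [[0, 0, 0], [0, 0, -0.01], 0],
    [[0, 0, 0], [0, 0, 0], 0]
  ]
}}

```text
clock: 3.82
tool_pos: [0.4537, -0.4004, 0.2001]
tool_rot: [3.139, -0.002, 0.18]
ft_force: [0.5, -0.3, -1.9]
gripper_width: 0.0311
```

Run:
```python
from go import *
a=grab('scene'); b=grab('wrist'); cv2.imwrite('pics/s2.png',np.hstack([cv2.resize(a['frame'][50:180,130:310],None,fx=2.2,fy=2.2),cv2.resize(b['frame'],(381,286))]))
plan([.4537,-.4006,.22],Ro.from_euler('xyz',[np.pi,0,.180]))
```

```text
clock 3.92 pos [ 0.4532 -0.4001  0.199 ] rot [ 3.14e+00 -1.00e-03  1.80e-01] w 0.0308 F [-0.5 -0.  -1.8] q [ 0.85  0.52 -0.26  1.63  0.15  1.01 -0.85]
d tool [ 0.0004  0.0006 -0.021 ] turn [ 0.08 -0.03  0.02] norm 0.021 0.1
```

View pics/s2.png

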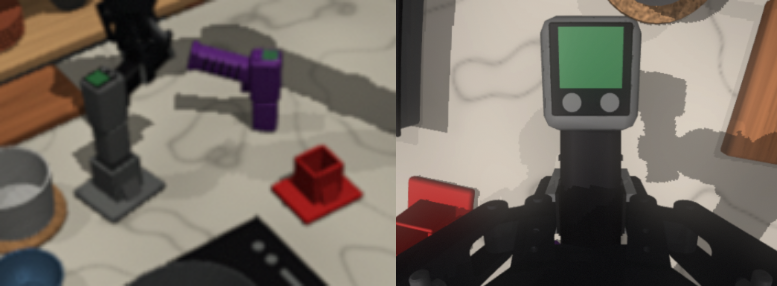

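The thermometer is coming up cleanly. I'll lift it clear of the holster, and fit a simple arm model from the logged states to choose a final tilt direction that stays inside the joint ranges.

>>> {"op": "step_arm", "data": {
  "commands": [
    [[0, 0, 0], [0, 0, -0.025], 0],
    [[0, 0, 0], [0, 0, -0.03], 0],
    [[0, 0, 0], [0, 0, -0.03], 0],
    [[0, 0, 0], [0, 0, -0.03], 0],
    [[0, 0, 0], [0, 0, 0], 0]
  ]
}}

```text
clock: 4.55
tool_pos: [0.4519, -0.3991, 0.313]
tool_rot: [-3.137, 0.005, 0.181]
ft_force: [0.1, -0.3, -1.9]
gripper_width: 0.0308
```

```bash
cat > kin.py <<'E'
import numpy as np, itertools
from scipy.optimize import least_squares
from scipy.spatial.transform import Rotation as Ro
D=[([.1525,-.6057,.2496],[-3.14,0,.247],[1.43,.508,-.238,1.501,.126,1.149,-.155]),
([.3644,-.462,.2472],[-3.138,.003,.166],[1.02,.46,-.25,1.6,.13,1.1,-.67]),
([.4575,-.3954,.2461],[-3.139,0,.183],[.84,.48,-.27,1.56,.14,1.12,-.85]),
([.4467,-.4078,.1594],[3.138,.003,.167],[.85,.56,-.25,1.68,.17,.92,-.87]),
([.4537,-.4006,.1353],[3.139,-.001,.18],[.84,.59,-.25,1.71,.18,.87,-.88]),
([.4536,-.4003,.1565],[3.14,-.001,.18],[.84,.56,-.25,1.69,.17,.91,-.87]),
([.4532,-.4001,.199],[3.14,-.001,.18],[.85,.52,-.26,1.63,.15,1.01,-.85])]
def fk(q,s,x):
    h,L1,L2,L3,o1,o7=x[:6]
    Z=lambda a:Ro.from_euler('z',a); Y=lambda a:Ro.from_euler('y',a)
    R=Z(s[0]*q[0]+o1)*Y(q[1]); p=np.array([0,0,h])
    R=R*Z(s[1]*q[2]); p=p+R.apply([x[6],0,L1]); R=R*Y(q[3]); R=R*Z(s[2]*q[4]); p=p+R.apply([x[7],0,L2])
    R=R*Y(q[5])*Z(s[3]*q[6]+o7); p=p+R.apply([0,0,L3]); return p,R
def res(x,s,D):
    r=[]
    for p,e,q in D:
        P,R=fk(q,s,x); r+=list(P-p)+list(.3*(Ro.from_euler('xyz',e).inv()*R).as_rotvec())
    return np.array(r)
E
python3 - <<'E'
from go import *
from kin import *
s=manip.get_state(); D.append((s['tool_pos'],s['tool_rot'],s['q']))
import pickle; 
out=[]
for sg in itertools.product([-1,1],repeat=4):
  for o7 in (0,np.pi/2,np.pi,-np.pi/2):
    x0=[.33,.4,.4,.25,0,o7,0,0]
    S=least_squares(lambda x:np.r_[res(x,sg,D),.005*(x[6:8])],x0,max_nfev=60)
    out.append((S.cost,sg,S.x))
out.sort(key=lambda a:a[0])
for o in out[:4]: print(o[0],o[1],o[2].round(3))
pickle.dump((out[0],D),open('pics/kin.pkl','wb'))
print(res(out[0][2],out[0][1],D).reshape(-1,6).round(4))
plan([.4537,-.4006,.31],Ro.from_euler('xyz',[np.pi,0,.180]))
E
```

```text
2.3096569356885024e-05 (-1, -1, -1, -1) [ 0.208  0.613  0.386  0.336 -0.032  1.538 -0.017  0.008]
2.30965693570758e-05 (-1, -1, -1, -1) [ 0.208  0.613  0.386  0.336 -0.032  1.538 -0.017  0.008]
2.3096569357100465e-05 (-1, -1, -1, -1) [ 0.208  0.613  0.386  0.336 -0.032  1.538 -0.017  0.008]
2.3096569358430913e-05 (-1, -1, -1, -1) [ 0.208  0.613  0.386  0.336 -0.032  1.538 -0.017  0.008]
[[ 0.     -0.0007 -0.0002 -0.0001 -0.     -0.0002]
 [ 0.001  -0.0003 -0.0022 -0.0014 -0.001  -0.0001]
 [ 0.0002  0.0007  0.0015 -0.0014 -0.0005 -0.0002]
 [ 0.0028  0.0007  0.0009 -0.0002  0.0007 -0.0003]
 [-0.0015 -0.     -0.0017  0.0022 -0.0013  0.0005]
 [-0.0015 -0.0002  0.0008 -0.0006 -0.0002  0.0002]
 [-0.0009 -0.0016  0.0011  0.0004  0.0002  0.0004]
 [-0.0004  0.0011 -0.0002  0.      0.     -0.0003]]
clock 4.55 pos [ 0.4519 -0.3991  0.313 ] rot [-3.137  0.005  0.181] w 0.0308 F [ 0.1 -0.3 -1.9] q [ 0.85  0.44 -0.28  1.45  0.12  1.28 -0.82]
d tool [0.0016 0.0018 0.003 ] turn [-0.27  0.26  0.03] norm 0.0038 0.4
```

```bash
cat > tgt.py <<'E'
from kin import *
import pickle
best,_=pickle.load(open('pics/kin.pkl','rb')); sg,X=best[1],best[2]
lo=np.array([-3.08,-.24,-1.43,0,-1.52,.17,-2.89]);hi=np.array([3.08,2.05,1.35,2.5,4.66,1.96,2.89])
pan=np.array([.6155,-.0436,.0625])
def target(a,psi,dist=.15,tilt=45):
    a=np.radians(a); ax=np.array([-np.sin(a),np.cos(a),0])
    Rt=Ro.from_rotvec(np.radians(tilt)*ax)*Ro.from_euler('z',np.radians(psi))
    lens=pan+dist*Rt.apply([0,0,1]); grip=lens+Rt.apply([-.064,0,.12])
    return grip,Rt*Ro.from_euler('x',np.pi),Rt,lens
def ik(p,R,q0):
    def f(q):
        P,Q=fk(q,sg,X); return np.r_[(P-p)*10,3*(R.inv()*Q).as_rotvec(),.02*(q-q0)]
    S=least_squares(f,np.clip(q0,lo+.03,hi-.03),bounds=(lo+.02,hi-.02)); P,Q=fk(S.x,sg,X)
    return S.x,np.linalg.norm(P-p),np.degrees((R.inv()*Q).magnitude())
E
python3 - <<'E'
from tgt import *
from station import manip
q0=manip.get_state()['q']; r=[]
for a in range(-180,180,15):
  for psi in range(-80,101,15):
    p,R,Rt,l=target(a,psi)
    q,ep,er=ik(p,R,q0)
    if ep<.004 and er<1.5: r.append((np.minimum(q-lo,hi-q).min(),np.abs(q-q0).max(),a,psi,p,q))
r.sort(key=lambda t:-min(t[0],.3)+.2*t[1])
for t in r[:14]: print(round(t[0],2),round(t[1],2),t[2],t[3],t[4].round(3),t[5].round(2))
print(len(r))
for a in (-80,-105,-120,-135,-150,180):
    p,R,_,_=target(a,10.3); q,ep,er=ik(p,R,q0); print(a,p.round(3),q.round(2),round(ep,4),round(er,2))
E
```

```text
0.45 0.4 -90 25 [ 0.557 -0.254  0.234] [ 0.95  0.81 -0.56  1.31 -0.28  1.51 -0.6 ]
0.45 0.44 -90 40 [ 0.566 -0.264  0.224] [ 0.98  0.86 -0.63  1.28 -0.22  1.51 -0.38]
0.44 0.46 -90 10 [ 0.552 -0.242  0.246] [ 0.92  0.77 -0.48  1.34 -0.33  1.52 -0.82]
0.72 0.48 -105 25 [ 0.511 -0.243  0.224] [ 1.12  0.72 -0.63  1.59 -0.36  1.24 -0.4 ]
0.42 0.5 -90 -5 [ 0.552 -0.231  0.257] [ 0.87  0.74 -0.41  1.35 -0.38  1.54 -1.05]
0.7 0.55 -105 10 [ 0.505 -0.231  0.234] [ 1.07  0.67 -0.53  1.62 -0.43  1.26 -0.6 ]
0.4 0.55 -90 -20 [ 0.555 -0.219  0.269] [ 0.83  0.72 -0.34  1.35 -0.43  1.56 -1.3 ]
0.67 0.6 -105 -5 [ 0.503 -0.219  0.246] [ 1.02  0.63 -0.44  1.63 -0.48  1.29 -0.82]
0.7 0.6 -105 40 [ 0.521 -0.254  0.216] [ 1.16  0.77 -0.73  1.56 -0.28  1.23 -0.22]
0.64 0.61 -120 25 [ 0.47  -0.223  0.216] [ 1.3   0.64 -0.74  1.86 -0.45  0.96 -0.21]
0.45 0.65 -90 55 [ 0.579 -0.272  0.216] [ 0.99  0.9  -0.71  1.24 -0.16  1.51 -0.18]
0.64 0.65 -105 -20 [ 0.506 -0.208  0.257] [ 0.96  0.6  -0.36  1.64 -0.53  1.32 -1.06]
0.61 0.67 -120 10 [ 0.463 -0.21   0.224] [ 1.22  0.57 -0.59  1.89 -0.55  1.01 -0.36]
0.61 0.69 -105 -35 [ 0.512 -0.197  0.269] [ 0.91  0.58 -0.3   1.63 -0.57  1.35 -1.31]
153
-80 [ 0.586 -0.243  0.253] [ 0.81  0.85 -0.45  1.14 -0.29  1.7  -0.94] 0.0 0.0
-105 [ 0.505 -0.232  0.234] [ 1.07  0.67 -0.53  1.62 -0.42  1.26 -0.6 ] 0.0 0.0
-120 [ 0.463 -0.21   0.224] [ 1.22  0.57 -0.6   1.89 -0.55  1.01 -0.35] 0.0 0.01
-135 [ 0.428 -0.179  0.216] [ 1.36  0.48 -0.68  2.15 -0.76  0.75 -0.05] 0.0 0.01
-150 [ 0.402 -0.142  0.211] [ 1.09  0.31 -0.23  2.4  -1.23  0.76  0.55] 0.0001 0.02
180 [ 0.38  -0.055  0.209] [-1.   -0.05  1.28  2.48 -1.13  0.19 -0.01] 0.042 9.03
```

>>> {"op": "step_arm", "data": {
  "commands": [
    [[4, 1.1, 0], [0, 0, 0], 0],
    [[7, 1.9, 0], [0, 0, 0], 0],
    [[7, 1.9, 0], [0, 0, 0], 0],
    [[7, 1.9, 0], [0, 0, 0], 0],
    [[7, 1.9, 0], [0, 0, 0], 0]
  ]
}}

```text
clock: 5.18
tool_pos: [0.4519, -0.3951, 0.3069]
tool_rot: [-2.553, -0.139, 0.14]
ft_force: [0.4, 0.3, -2.5]
gripper_width: 0.0311
```

Run:
```python
from go import *
from tgt import *
p,R,_,_=target(-95,10.3); print(p)
plan(p,R)
# pan refine
d=np.load('pics/pc.npz'); W=d['W'];C=d['C']
# rim top points only & handle axis
m=((W>[.48,-.2,.097])&(W<[.74,.1,.107])).all(1); P=W[m]; r=np.hypot(P[:,0]-.6155,P[:,1]+.0436); P=P[r<.11]
S=least_squares(lambda x:np.hypot(P[:,0]-x[0],P[:,1]-x[1])-x[2],[.62,-.05,.1],loss='soft_l1',f_scale=.002); print('rimtop',S.x.round(4),len(P))
m=((W>[.45,-.2,.09])&(W<[.8,.1,.11])).all(1); P=W[m]; az=np.degrees(np.arctan2(P[:,1]+.0436,P[:,0]-.6155)); r=np.hypot(P[:,0]-.6155,P[:,1]+.0436)
for a in range(-180,180,30): 
    k=(az>=a)&(az<a+30); print(a,k.sum(),np.percentile(r[k],[5,95,99]).round(4) if k.sum() else '')
```

```text
[ 0.53632279 -0.24030815  0.2414773 ]
clock 5.17 pos [ 0.4519 -0.3951  0.3069] rot [-2.553 -0.139  0.14 ] w 0.0311 F [ 0.4  0.3 -2.5] q [ 1.07  0.7  -0.37  1.16 -0.23  1.71 -0.64]
d tool [ 0.0952 -0.0735  0.1446] turn [ 9.88  3.47 -0.13] norm 0.1881 10.5
rimtop [ 0.6147 -0.0443  0.0986] 713
-180 119 [0.0926 0.1024 0.1034]
-150 149 [0.0919 0.103  0.1058]
-120 150 [0.0932 0.1028 0.1043]
-90 158 [0.0918 0.1029 0.1041]
-60 343 [0.0928 0.1428 0.1492]
-30 119 [0.091  0.1006 0.1025]
0 87 [0.09   0.0997 0.101 ]
30 59 [0.0914 0.0999 0.0999]
60 52 [0.0943 0.1    0.1008]
90 59 [0.0918 0.101  0.1015]
120 79 [0.0925 0.1005 0.1009]
150 94 [0.0915 0.1013 0.1016]
```

>>> {"op": "step_arm", "data": {
  "commands": [
    [[4.9, 1.7, 0], [0.015, -0.012, 0.02], 0],
    [[4.9, 1.7, 0], [0.018, -0.016, 0.026], 0],
    [[0, 0, 0], [0.018, -0.018, 0.026], 0],
    [[0, 0, 0], [0.018, -0.018, 0.026], 0],
    [[0, 0, 0], [0, 0, 0], 0]
  ]
}}

```text
clock: 5.8
tool_pos: [0.5103, -0.2755, 0.2718]
tool_rot: [-2.357, -0.17, 0.088]
ft_force: [0.0, -0.2, -1.5]
gripper_width: 0.0308
```

```bash
sed -i 's/pan=np.array.*/pan=np.array([.6148,-.0446,.0625])/' tgt.py
python3 - <<'E'
from go import *
from tgt import *
p,R,_,_=target(-95,10.3); print(p)
plan(p,R)
E
```

```text
[ 0.53562279 -0.24130815  0.2414773 ]
clock 5.80 pos [ 0.5103 -0.2755  0.2718] rot [-2.357 -0.17   0.088] w 0.0308 F [ 0.  -0.2 -1.5] q [ 1.    0.73 -0.42  1.34 -0.39  1.57 -0.71]
d tool [0.0227 0.002  0.047 ] turn [-0.84  0.1  -1.34] norm 0.0522 1.6
```

>>> {"op": "step_arm", "data": {
  "commands": [
    [[-0.4, 0, -0.7], [0.01, 0.001, 0.02], 0],
    [[-0.4, 0, -0.6], [0.01, 0.001, 0.02], 0],
    [[0, 0, 0], [0.003, 0, 0.006], 0],
    [[0, 0, 0], [0, 0, 0], 0]
  ]
}}

```text
clock: 6.3
tool_pos: [0.5339, -0.2441, 0.2356]
tool_rot: [-2.374, -0.178, 0.1]
ft_force: [0.1, 0.0, -2.9]
gripper_width: 0.031
```

```bash
cat > chk.py <<'E'
from go import *
from tgt import *
from fit import sdf
p,R,Rt,lens=target(-95,10.3)
plan(p,R)
s=manip.get_state()
R0=Ro.from_euler('xyz',s['tool_rot'])*Ro.from_euler('x',np.pi); l0=s['tool_pos']+R0.apply([.064,0,-.12])
def rep(tag,Rm,l):
    z=Rm.apply([0,0,1]); v=l-pan; d=v@z; off=np.linalg.norm(v-d*z); t=l-z*((l[2]-pan[2])/z[2])
    print(tag,'lens',l.round(4),'tilt',np.degrees(np.arccos(z[2])).round(1),'dist',np.linalg.norm(v).round(3),'aim err xy',(t-pan)[:2].round(4),'perp',off.round(4))
rep('nominal',R0,l0)
import sys
for n in ['scene','side','wrist']:
    c=grab(n); cv2.imwrite(f'pics/{n}_{sys.argv[1]}.png',c['frame'])
for use in (['scene'],['side'],['scene','side'],['wrist']):
    W=np.vstack([pts(load(n)).reshape(-1,3) for n in use]); W=W[np.isfinite(W).all(1)]
    Q=R0.inv().apply(W-l0); 
    # exclude gripper area: |y| near pads around grip; keep barrel and near
    k=(Q[:,2]>-.01)&(Q[:,2]<.16)&(Q[:,0]>-.035)&(Q[:,0]<.04)&(np.abs(Q[:,1])<.035)
    Q=Q[k]
    def f(x): return sdf(Ro.from_rotvec(x[3:]).inv().apply(Q-x[:3]))
    S=least_squares(lambda x:np.r_[f(x),.05*x[:3],.01*x[3:]],np.zeros(6),loss='soft_l1',f_scale=.002); x=S.x
    print(use,len(Q),'shift',x[:3].round(4),'rot',np.degrees(x[3:]).round(2),'med',np.median(np.abs(f(x))).round(4))
    rep('  fit',R0*Ro.from_rotvec(x[3:]),l0+R0.apply(x[:3]))
E
python3 chk.py a
```

```text
clock 6.30 pos [ 0.5339 -0.2441  0.2356] rot [-2.374 -0.178  0.1  ] w 0.031 F [ 0.1  0.  -2.9] q [ 0.95  0.75 -0.43  1.4  -0.39  1.45 -0.71]
d tool [ 0.003  -0.0057 -0.0021] turn [ 0.02  0.26 -0.56] norm 0.0067 0.6
nominal lens [ 0.6035 -0.1534  0.1619] tilt 44.9 dist 0.148 aim err xy [-0.0033 -0.01  ] perp 0.0076
['scene'] 1173 shift [ 0.0012  0.0004 -0.0001] rot [ 0.27 -0.58  0.97] med 0.0011
  fit lens [ 0.6046 -0.1529  0.1623] tilt 45.3 dist 0.148 aim err xy [-0.0008 -0.0077] perp 0.0055
['side'] 854 shift [ 0.0012 -0.0008 -0.0017] rot [-0.18 -0.52  0.67] med 0.0013
  fit lens [ 0.6049 -0.1527  0.1604] tilt 44.9 dist 0.146 aim err xy [-0.0007 -0.011 ] perp 0.0078
['scene', 'side'] 2027 shift [ 0.0012 -0.0002 -0.0014] rot [ 0.05 -0.53  0.75] med 0.0011
  fit lens [ 0.6048 -0.1524  0.161 ] tilt 45.1 dist 0.146 aim err xy [-0.0008 -0.0094] perp 0.0066
['wrist'] 22203 shift [0.005  0.002  0.0002] rot [ 1.5  -1.95 -1.06] med 0.0008
  fit lens [ 0.608  -0.1517  0.1643] tilt 46.9 dist 0.148 aim err xy [0.006  0.0008] perp 0.0059
```

>>> {"op": "step_arm", "data": {
  "commands": [
    [[0, 0, 0], [0.001, -0.006, -0.002], 0],
    [[0, 0, 0], [0, 0, 0], 0],
    [[0, 0, 0], [0, 0, 0], 0]
  ]
}}

```text
clock: 6.82
tool_pos: [0.5335, -0.2431, 0.2433]
tool_rot: [-2.377, -0.18, 0.098]
ft_force: [-0.8, -0.2, -2.2]
gripper_width: 0.0305
```

```bash
python3 chk.py b; python3 -c "
import cv2,numpy as np
a=cv2.imread('pics/scene_b.png')[60:300,80:340];b=cv2.imread('pics/side_b.png')[50:290,130:390]
cv2.imwrite('pics/fin.png',cv2.resize(np.hstack([a,b]),None,fx=1.5,fy=1.5))"
```

```text
clock 6.83 pos [ 0.5335 -0.2431  0.2433] rot [-2.377 -0.18   0.098] w 0.0305 F [-0.8 -0.2 -2.2] q [ 0.95  0.74 -0.43  1.4  -0.4   1.46 -0.71]
d tool [0.0019 0.0004 0.0026] turn [ 0.2   0.09 -0.57] norm 0.0033 0.6
nominal lens [ 0.6035 -0.1527  0.1695] tilt 44.8 dist 0.153 aim err xy [-0.0022 -0.0023] perp 0.0026
['scene'] 1187 shift [ 0.0013 -0.     -0.0013] rot [-0.02 -0.67  0.49] med 0.001
  fit lens [ 0.6049 -0.1517  0.1688] tilt 44.9 dist 0.151 aim err xy [ 0.0009 -0.0016] perp 0.0015
['side'] 862 shift [ 0.0015 -0.0002 -0.0022] rot [ 0.02 -0.6   0.36] med 0.0014
  fit lens [ 0.6051 -0.1512  0.1681] tilt 45.0 dist 0.15 aim err xy [ 0.0009 -0.0016] perp 0.0015
['scene', 'side'] 2049 shift [ 0.0014 -0.0001 -0.0016] rot [ 0.01 -0.68  0.46] med 0.0011
  fit lens [ 0.6049 -0.1515  0.1686] tilt 45.0 dist 0.151 aim err xy [ 0.001  -0.0015] perp 0.0015
['wrist'] 22221 shift [ 0.0051  0.0023 -0.0007] rot [ 1.58 -1.95 -1.03] med 0.0008
  fit lens [ 0.6081 -0.1501  0.1715] tilt 46.8 dist 0.152 aim err xy [0.0074 0.0097] perp 0.0095
```

View pics/fin.png

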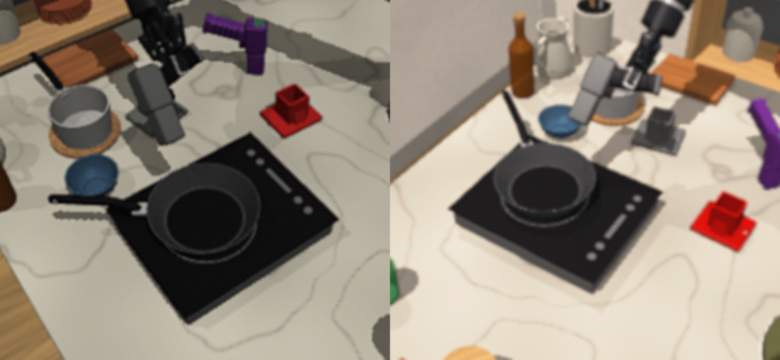

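The final view shows the thermometer at about (155,100) in the left half and (600,90) in the right. It is tilted at the pan, well clear of the rim, and the pan and bystanders look unmoved. The wrist fit is about 2° off the other two cameras, so I'll check it by fitting a plane to the back face.

>>> {"op": "step_arm", "data": {
  "commands": [
    [[0, 0, 0], [0, 0, 0], 0],
    [[0, 0, 0], [0, 0, 0], 0],
    [[0, 0, 0], [0, 0, 0], 0]
  ]
}}

```text
clock: 7.35
tool_pos: [0.5336, -0.2428, 0.243]
tool_rot: [-2.376, -0.179, 0.098]
ft_force: [-0.3, 0.3, -1.0]
gripper_width: 0.0306
```

```bash
cat > chk2.py <<'E'
exec(open('chk.py').read().split("for use in")[0])
for n in ['wrist','scene','side']:
    W=pts(load(n)).reshape(-1,3); W=W[np.isfinite(W).all(1)]; Q=R0.inv().apply(W-l0)
    b=Q[(abs(Q[:,2]-.14)<.006)&(abs(Q[:,0])<.018)&(abs(Q[:,1])<.016)]
    if len(b)>20:
        c=np.median(b,0); u=np.linalg.svd(b-b.mean(0),full_matrices=False)[2][2]; u*=np.sign(u[2]); zw=R0.apply(u)
        print(n,'back',len(b),'z',c[2].round(4),'normal',np.degrees(u[:2]).round(2),'tilt',np.degrees(np.arccos(zw[2])).round(2))
    fb=Q[(abs(Q[:,2]-.14)<.004)&(Q[:,0]>-.04)&(Q[:,0]<.04)&(abs(Q[:,1])<.04)]
    if len(fb)>20: print('  back extents x',np.percentile(fb[:,0],[1,99]).round(4),'y',np.percentile(fb[:,1],[1,99]).round(4))
    d=W[(np.hypot(W[:,0]-.6148,W[:,1]+.0446)<.103)&(W[:,2]>.096)&(W[:,2]<.108)]
    if len(d)>50: 
        S=least_squares(lambda x:np.hypot(d[:,0]-x[0],d[:,1]-x[1])-x[2],[.615,-.045,.1],loss='soft_l1',f_scale=.002); print('  pan rim',S.x.round(4),len(d))
E
python3 chk2.py c
```

```text
clock 7.35 pos [ 0.5336 -0.2428  0.243 ] rot [-2.376 -0.179  0.098] w 0.0306 F [-0.3  0.3 -1. ] q [ 0.95  0.74 -0.43  1.4  -0.4   1.46 -0.71]
d tool [0.0019 0.0004 0.0022] turn [ 0.16  0.11 -0.58] norm 0.0029 0.6
nominal lens [ 0.6035 -0.1524  0.1692] tilt 44.8 dist 0.152 aim err xy [-0.0022 -0.0021] perp 0.0026
wrist back 11984 z 0.1398 normal [-1.67 -0.19] tilt 45.45
  back extents x [-0.0196  0.0245] y [-0.0186  0.0198]
  pan rim [ 0.6157 -0.0456  0.0977] 1351
  back extents x [-0.0158  0.0244] y [-0.0156  0.0235]
  pan rim [ 0.6149 -0.0446  0.0983] 479
  pan rim [ 0.6141 -0.0435  0.0985] 308
```

Every estimate puts the aim within 1 cm of the middle, the tilt between 45° and 47°, and the distance at about 0.15 m. The arm is steady, so I'm handing in.

```bash
python3 -c "
from station import manip
import numpy as np
s=manip.get_state(); print(s['clock'],np.abs(s['dq']).max(),s['gripper_width']); print(manip.sign_off())"
```

```text
7.5 0.0016249006715982816 0.03117506898612311
the job is handed in; nothing more can be done
None
```

I drew the grey thermometer straight up out of the grey holster by its handle, gripping with 100 N. I then tipped it and handed in with it held still over the frying pan at 7.5 s.

| Last check | Result |
|---|---|
| Tilt from straight down | 45.0° (scene and side cameras) |
| Lens to middle of pan floor | about 0.15 m |
| Aim error at the pan floor | about 2 mm |
| Lens height | about 0.17 m, about 7 cm above the pan rim |
| Gripper opening | 31 mm on the 32 mm handle |
| Fastest joint speed at hand-in | 0.002 rad/s |
| Pan position | rim fit within about 1 mm of the first measurement |

**Disagreement:** the wrist camera's fit put the tilt at 46.8° and the aim about 12 mm off the middle. A plane fitted to the thermometer's back face in that same view gave a tilt of 45.5°. It also showed the thermometer turned about 1.7° in the jaws, where the scene and side cameras say about 0.7°. I left the pose as it was, because every estimate stays well inside the 140 mm pan floor.

**Not measured:** I checked that the bystanders had not moved only by eye in the last pictures. The readings showed no contact with the pan or anything else.

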